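# Raise the sensor by one turn of the hand wheel and store the reading

## Task

Step the displacement sensor of the drive-train rig up by one turn of its screw: push the hand wheel clockwise (seen from above) by its upright crank grip through exactly one turn, back to where the grip began, then press the push key on top of the readout box fully down to store the reading and let it come up. Only push, with the fingertips or the outside of the fingers: do not pinch the grip, touch the sensor, press the key before the turn is complete, or disturb the tools and parts lying about.

Things in the scene. Friction and masses are not known exactly. Their poses are not given: they have to be found in the camera images.
- wheel (a joint): angle (rad) by which the hand wheel has been turned since the job began, as on the zeroed position counter under it: 0 at the start, growing clockwise seen from above, 6.283 after one full turn. The wheel's axis is vertical; it turns freely either way (from about -7 to 13) against a steady friction of about 0.15 N m (3 N at the grip) and stops at once where it is left
- wheel_centre (a point): point on the wheel's vertical axis, level with the top of its rim, about 203 mm above the bench. The wheel is a bare aluminium hand wheel with three spokes, rim 119 mm in outer diameter and 13 mm thick, lying level on top of the upright slide; its hub does not rise above the rim's top
- crank_grip: the wheel's crank grip: upright black plastic handle, 21 mm in diameter and 54 mm long, standing on the rim at the end of one spoke, its axis vertical and 48 mm from the wheel's axis. Origin at its centre, half-way up, 32 mm above the rim's top (its top end is 27 mm higher). It goes round with the wheel and starts at any angle
- carriage (a joint): height (m) gained by the slide's carriage and its sensor since the start; the screw raises it 8 mm per clockwise turn of the wheel
- sensor_head: the displacement sensor: black box 20 x 40 x 50 mm (origin at its centre) on the arm of the carriage, over the drum on the far side of the wheel, 115 mm from the wheel's axis and its top is at least 30 mm below the rim's top at the start. Delicate: not to be touched
- store_key (a joint): travel (m) of the push key on the readout box: 0 up, 0.006 fully down; it springs back. It starts to move at about 1.4 N and is fully down at about 4.5 N
- store_key_top (a point): centre of the top face of the push key: black round key 26 mm in diameter in a dark steel collar, 68 mm above the bench, pressed straight down. It is the only push key; the readout box is grey, 110 x 85 x 50 mm, with a dark display, and stands left or right of the rig. The other, similar box (with two knobs) is a bench supply
- spare_coupling: spare shaft coupling, aluminium cylinder 26 mm across and 34 mm high, standing on the rig's base plate (body origin under its centre); not part of the job
- spare_bearing: spare ball bearing, steel ring 42 mm across and 12 mm high, lying on the base plate (origin under its centre); not part of the job
- screwdriver: screwdriver lying on the bench between the robot and the rig (origin under its middle); not part of the job
- wrench: wrench lying on the bench beside the rig (origin under its middle); not part of the job
- grease_pot: small white plastic jar 52 mm across and 60 mm high on the bench (origin under its centre); not part of the job
- parts_tray: grey divided tray 150 x 100 x 35 mm on the bench (origin under its centre); not part of the job
- caliper: digital caliper about 200 mm long lying on the bench (origin under its middle); not part of the job

How it is judged:
On the way, in this order (a step that is already met when the one before it is completed fails the run):
1. the wheel has been pushed half round, clockwise (value of joint wheel between 2.8 and 5 rad).
2. the wheel has made one full turn (value of joint wheel between 6.063 and 6.503 rad), for 0.2 s.
3. the push key is pressed down (value of joint store_key above 0.0045 m).
At the end, for the whole second after the job is handed in: The hand wheel rests one clockwise turn from where it began, within 0.22 rad (12.6 degrees), with the carriage 8 mm higher (within 0.4 mm); the key has been pressed at least 4.5 mm after the turn and is up again; no loose thing is more than 20 mm from where it was (all of step 2 and velocity of joint wheel between -0.05 and 0.05 rad/s and value of joint carriage between 0.0076 and 0.0084 m and value of joint store_key below 0.001 m and distance of each of spare_coupling, spare_bearing, screwdriver, wrench, grease_pot, parts_tray, caliper from where it was at the start of the episode below 0.02 m); the robot touches nothing.
It fails at once if the key was pressed while the wheel was not at one full turn (value of joint store_key above 0.003 m and not (value of joint wheel between 6.063 and 6.503 rad)).
It fails at once if the crank grip was pinched between the fingers (horizontal distance between the grasp point and crank_grip below 0.008 m and z of the grasp point in the frame of crank_grip below 0.025 m and contact force between the fingers and crank_grip above 3 N).
It fails at once if the sensor was touched (contact force between anything else and sensor_head above 1 N).
It fails at once if a loose thing was knocked away, lifted or carried (distance of any of spare_coupling, spare_bearing, screwdriver, wrench, grease_pot, parts_tray, caliper from where it was at the start of the episode above 0.03 m).
It also fails if it takes over 61 s, if anything falls off the work surface, if the arm or the gripper's body presses on something with over 40 N, if the wrist force passes 120 N, or if a joint passes its speed limit or range.

## Robot

A 6-joint arm with a two-finger parallel gripper is mounted at the origin on the work surface. World frame = base frame: x ahead of the robot, y to its left, z up, the work surface at z = 0. Lengths are in m, angles in rad, forces in N, time in s.
With the tool pointing down it reaches from about 0.25 to 0.725 m from the base axis. Payload 4 kg.
Tool frame: the origin (TCP) lies between the finger pads; the fingertips stand 25 mm ahead of it and the grasp point (between the pads) lies 6 mm ahead of it (tip_extent is the distance from the TCP to the fingertips, in m); z points along the fingers, y is the direction in which the jaws open and shut (so a half turn about z gives the same grasp; the last joint's range is limited). The gripper opens to 85 mm and grips with 20 to 120 N. Pads are 22 mm wide; open, the fingers measure 114 mm over their backs; the gripper's body (76 mm by 85 mm) begins 54 mm behind the grasp point. The pads swing forward as they close: fully open they stand 13 mm farther back than shut.
Start: joints at [1.128, 0.241, 0.005, 1.335, 0, 1.571], TCP at [0.214, 0.452, 0.256] pointing down, gripper open.
Joint ranges: [-2.72, 2.72], [-1.05, 1.87], [-1.09, 1.28], [-1.99, 2.15], [-1.42, 1.44], [-3.14, 3.14]. Speed limits (rad/s): [2.79, 2.79, 3.14, 3.14, 3.14, 3.14].

## Interface

Orientations are given as a unit quaternion [x, y, z, w].
In Python, from rig import get_state, read_camera, camera_params, hand_in, tip_extent gives the robot as it stands. The module is installed in compiled form; this text tells all that it offers.
- The arm moves only by the tool arm_command, never from a script. Its argument "moves" is a list of rows, each an object with "linear": the shift along the tool's x, y, z scaled (see below), a list of three; "delta_rot": the turn, a rotation vector about the tool's x, y, z scaled (see below), a list of three; "gripper": the opening in per cent of the stroke, from 0 (shut) to 100 (fully open). In form: [{"linear": [x, y, z], "delta_rot": [ax, ay, az], "gripper": gripper}, ...]. A call has 1 to 12 rows; each row is the pose to reach, as a shift and turn from the pose commanded when the call began, along the tool's axes at that moment; what a row does not reach only later rows make up. The controller multiplies each number of a shift by 0.25 m and each number of a turn by 60 degrees. A row lasts 1/12 s, in which the tool goes at most 41.7 mm and 7.16 degrees, less where a joint would pass 70% of its speed; a pose out of reach is approached as far as the arm can. A call with a number of a shift or a turn outside -1 to 1 is refused whole. A call with a gripper value outside its range is refused whole. The fingers move at their own pace and stop on an object; "grip_force" is the grip in N (left out, the last holds). Time passes only in rows, so rows that repeat a pose let the fingers close. It gives the time, the measured TCP pose, the force and the opening at its end, in the units of the state.
- get_state(): the state, without advancing time (a new reading comes with each control period).
- read_camera(name): name is "scene" or "side" or "wrist"; returns (picture, depth): 420x560x3 uint8, red, green, blue; 420x560 float32, m along the optical axis (not along the pixel's ray), 0 where there is no reading.
- camera_params(name): a dict with "vfov" (degrees; the focal length in pixels is half the picture's height over the tangent of half this angle, whatever the lens; pixels are square), "cx", "cy" (the principal point, pixels), "eye" and "attitude" of the camera in the world; the wrist camera has in their place "T_tool_cam" (4x4, takes a point from camera to tool coordinates, whose origin is the TCP and whose axes are the flange's). Camera axes: x right, y up, looking along -z (the intrinsics and any distortion apply to the point x, -y, -z); pixel columns grow to the right and rows downward; lengths in m; the calibration is good to about 2 mm. A picture is of the moment at which its call begins: read the wrist's pose just before it. camera_params takes no time and is no camera call.
- hand_in(): hands the job in, once; it reports no verdict.
The state is a dict: "t": time; "q": joint angles; "dq": joint speeds; "tau": joint torques, N m; "eef_pos": TCP position; "tcp_rot": TCP orientation; "contact_force": force on the tool from outside, world axes, zero at the start; "torque": the same for the moment, N m; "finger_gap": finger opening in m.
Only numpy, scipy, OpenCV 4.12 (cv2) and the standard library are available. Lean on these libraries where they do the work, as an engineer would, in place of code of your own. Each camera call takes 0.05 s, during which the arm holds its last target.

## Working session

There is one attempt and no reset: what is moved stays moved. The work goes in short steps, Python scripts to look and compute and a tool call to move; the robot and the scene stay as the last step left them, time stands still between calls to the robot, and variables do not carry over. Pictures are saved under pics/ and viewed, and the job is handed in when it is done.

Besides the shell and the picture viewer there is one more tool, called after "Request:" by a JSON object that holds its "method" and its "body". arm_command: Moves the arm, as the interface text tells. Its arguments: {"type":"object","properties":{"moves":{"type":"array","items":{"type":"object","properties":{"linear":{"type":"array","items":{"type":"number"}},"delta_rot":{"type":"array","items":{"type":"number"}},"gripper":{"type":"number"}}}},"grip_force":{"type":"number"}},"required":["moves"]}

```bash
mkdir -p pics; ls
cat > h.py <<'E'
import numpy as np,cv2
from rig import *
def save(n,im): cv2.imwrite('pics/'+n+'.png',im[:,:,::-1])
E
python3 - <<'E'
from h import *
s=get_state();print(s)
print(tip_extent)
for n in ("scene","side"):
    p,d=read_camera(n);save(n+'0',p);np.save(n+'0_d.npy',d);np.save(n+'0_p.npy',p)
    print(n,camera_params(n))
print(camera_params("wrist"))
E
```

```text
pics
{'t': 0.0, 'q': array([1.12801757e+00, 2.41373591e-01, 3.70853279e-03, 1.33521342e+00,
       1.48749741e-05, 1.57080640e+00]), 'dq': array([-0.00037492,  0.00034101,  0.00013061, -0.00015792,  0.00027998,
        0.00155253]), 'tau': array([ 2.28901672e-04, -3.72317040e+01,  2.52407777e+01,  1.69302797e-02,
        1.54143827e-04,  5.84900448e-06]), 'eef_pos': array([0.2139681 , 0.45124817, 0.2554266 ]), 'tcp_rot': array([ 2.19590109e-01,  9.75591667e-01, -1.01403574e-03, -2.35856050e-04]), 'contact_force': array([-0.30423123,  0.60746828,  0.14356723]), 'torque': array([-0.00350083,  0.01927454, -0.00896145]), 'finger_gap': 0.08545679968983587}
0.025
scene {'vfov': 51.9196499117463, 'cx': 284.7109672038684, 'cy': 206.8029207963595, 'eye': array([1.15513992, 0.22053185, 1.26789705]), 'attitude': array([0.15117563, 0.21222625, 0.78420316, 0.56314416])}
side {'vfov': 52.349758805291444, 'cx': 274.47264419868634, 'cy': 209.2517473238372, 'eye': array([-0.01600012, -0.63352096,  0.90935495]), 'attitude': array([ 0.37975633, -0.14512463, -0.32946622,  0.8521596 ])}
{'vfov': 71.25943682492779, 'cx': 281.76505187065646, 'cy': 209.79363611658366, 'T_tool_cam': array([[-1.47477257e-04,  9.46898324e-01,  3.21533113e-01,
         8.31892173e-02],
       [ 9.99999968e-01,  7.41200862e-05,  2.40389135e-04,
         1.17196538e-03],
       [ 2.03792006e-04,  3.21533138e-01, -9.46898305e-01,
        -1.17975546e-01],
       [ 0.00000000e+00,  0.00000000e+00,  0.00000000e+00,
         1.00000000e+00]])}
```

View pics/scene0.png

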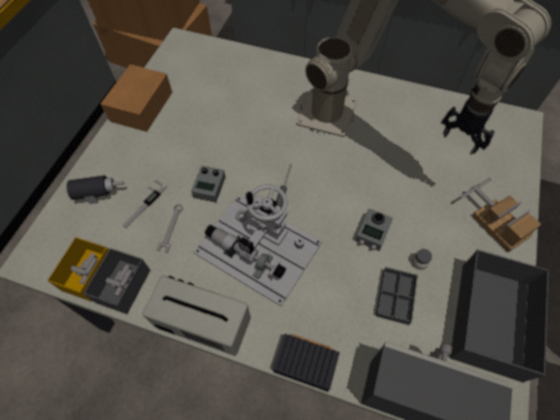

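View pics/side0.png

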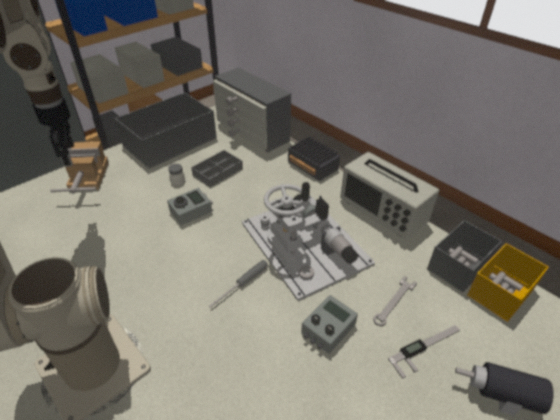

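Run:
```python
from h import *
a=np.load('scene0_p.npy');b=np.load('side0_p.npy')
c1=cv2.resize(a[150:290,190:400],None,fx=3.7,fy=3.7,interpolation=cv2.INTER_CUBIC)
c2=cv2.resize(b[150:290,150:360],None,fx=3.7,fy=3.7,interpolation=cv2.INTER_CUBIC)
g=lambda c: np.clip(255*(c/255.)**.6,0,255).astype(np.uint8)
save('c1',g(c1));save('c2',g(c2))
```

```text
(no output)
```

View pics/c1.png

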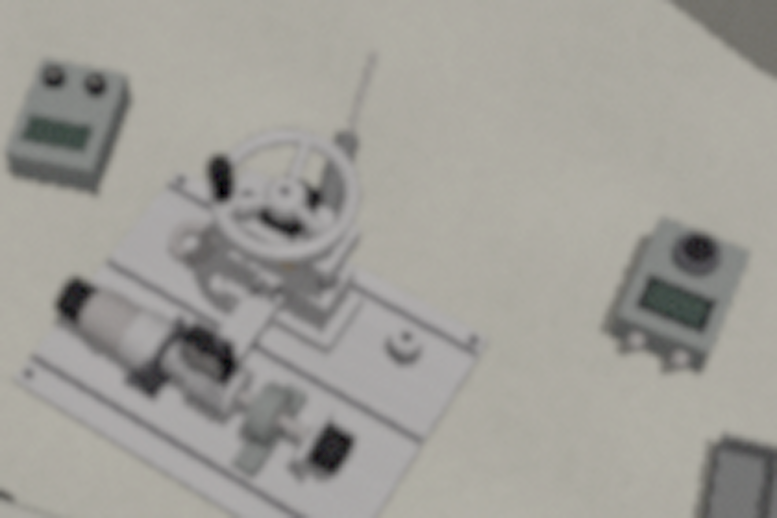

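View pics/c2.png

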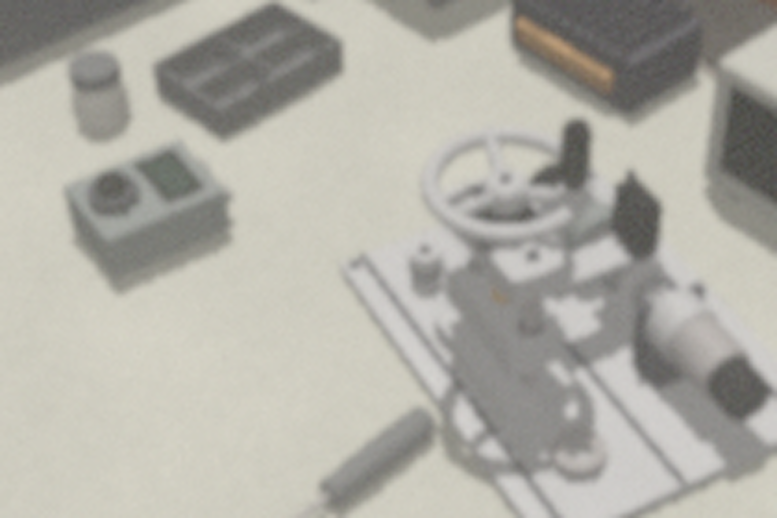

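```bash
cat >> h.py <<'E'
from scipy.spatial.transform import Rotation as R
def cloud(d,cp,pos=None):
    H,W=d.shape;f=H/2/np.tan(np.radians(cp['vfov']/2))
    v,u=np.mgrid[:H,:W]
    P=np.stack([(u-cp['cx'])/f*d,-(v-cp['cy'])/f*d,-d],-1)
    return P@R.from_quat(cp['attitude']).as_matrix().T+cp['eye']
def circ(xy):
    A=np.c_[2*xy,np.ones(len(xy))];s=np.linalg.lstsq(A,(xy**2).sum(1),rcond=None)[0]
    return s[:2],np.sqrt(s[2]+s[:2]@s[:2])
E
python3 - <<'E'
from h import *
for n in ('scene','side'):
    d=np.load(n+'0_d.npy');p=np.load(n+'0_p.npy').astype(int);X=cloud(d,camera_params(n))
    u0,v0=(267,203) if n=='scene' else (287,200)
    br=p.sum(2)
    H,W=d.shape;v,u=np.mgrid[:H,:W]
    near=(abs(u-u0)<32)&(abs(v-v0)<32)&(d>0)
    print(n,'bench z',np.median(X[...,2][near]))
    m=near&(X[...,2]>.19)&(X[...,2]<.215)&(br>250)
    xy=X[m][:,:2]
    c,r=circ(xy)
    for i in range(20):
        rr=np.linalg.norm(xy-c,axis=1);k=abs(rr-.053)<.012
        c,r=circ(xy[k])
    print('wheel',c,r,k.sum(),X[m][k][:,2].mean())
    g=near&(X[...,2]>.222)&(X[...,2]<.30)
    G=X[g];print('grip',len(G),np.median(G,0),G.min(0),G.max(0))
    dl=np.median(G,0)[:2]-c;print('ang',np.degrees(np.arctan2(dl[1],dl[0])),np.hypot(*dl))
    ctr=(377,217) if n=='scene' else (181,202)
    k=(abs(u-ctr[0])<9)&(abs(v-ctr[1])<9)&(d>0)&(X[...,2]>.058)
    K=X[k&(br<150)];print('key',len(K),np.median(K,0),K.min(0),K.max(0))
    print(br[ctr[1]-9:ctr[1]+10:3,ctr[0]-9:ctr[0]+10:3])
    # cloud points higher than .2 anywhere near the rig
    # sensor
    if n=='side':
        s=(abs(u-322)<6)&(abs(v-208)<8)&(br<150); print('sensor',np.median(X[s],0),X[s].min(0),X[s].max(0))
    big=(X[...,2]>.08)&(X[...,0]>.25)&(X[...,0]<.8)&(abs(X[...,1])<.45)&(d>0)
    cnt,lab,st,ce=cv2.connectedComponentsWithStats(big.astype(np.uint8))
    for i in range(1,cnt):
        if st[i,4]>20: Q=X[lab==i];print('tall',st[i],Q.min(0).round(3),Q.max(0).round(3))
E
```

```text
scene bench z 0.011182377994251036
wheel [ 0.56645419 -0.03620419] 0.052615504816311984 425 0.19895547513129466
grip 79 [ 0.59407655 -0.07571468  0.25173629] [ 0.58143447 -0.08825497  0.2222447 ] [ 0.60061173 -0.06796192  0.26199127]
ang -55.042045192546 0.048208646005793464
key 90 [0.43759029 0.28749273 0.06531181] [0.42015575 0.26966014 0.05821201] [0.45110755 0.30598086 0.07338373]
[[351 362 379 382 379 376 383]
 [266 261 281 308 351 376 378]
 [257 248 146  56  86 246 355]
 [256 188  92  33  37 116 260]
 [260 194 110  72  73 135 260]
 [246 262 188 126 124 216 259]
 [ 96 171 233 259 254 261 261]]
tall [496  21  32  49 723] [0.25  0.41  0.561] [0.269 0.45  0.682]
tall [489  71  13  14  89] [0.25  0.431 0.512] [0.26  0.45  0.554]
tall [485  88   7   8  23] [0.25  0.434 0.475] [0.255 0.45  0.498]
tall [477  99   8  10  28] [0.25  0.437 0.427] [0.255 0.449 0.461]
tall [467 114  10  13  53] [0.25  0.436 0.359] [0.254 0.45  0.405]
tall [ 239  185   48   69 1623] [ 0.505 -0.093  0.08 ] [0.692 0.021 0.262]
tall [223 234  12   9  33] [ 0.647 -0.147  0.08 ] [ 0.676 -0.113  0.085]
side bench 
[... 224 characters left out ...]
 -64.16493937942464 0.049077458089761265
key 3 [0.4239402  0.27809636 0.0686729 ] [0.42227451 0.27782541 0.06760317] [0.43087018 0.281288   0.06878448]
[[523 519 501 476 422 309 237]
 [501 455 320 252 334 279 187]
 [380 251 169 150 186 323 266]
 [345 220 155 167 218 270 367]
 [341 205 202 195 192 309 366]
 [255 326 280 274 311 370 371]
 [223 283 358 371 358 307 243]]
sensor [ 0.66600517 -0.07136261  0.12517228] [-0.01600012 -0.63352096  0.09677161] [ 0.67840577 -0.05129382  0.90935495]
tall [32  0  8 23 61] [0.25  0.418 0.589] [0.264 0.449 0.637]
tall [ 264  182   65   64 2073] [ 0.502 -0.097  0.08 ] [0.69  0.019 0.263]
tall [331 229   8   7  28] [ 0.644 -0.144  0.08 ] [ 0.669 -0.123  0.084]
```

Request:
{"method": "arm_command", "body": {"moves": [{"linear": [0, 0, -0.3], "delta_rot": [0, 0, 0.12], "gripper": 0}, {"linear": [0, 0, -0.58], "delta_rot": [0, 0, 0.24], "gripper": 0}, {"linear": [-0.15, -0.1, -0.58], "delta_rot": [0, 0, 0.36], "gripper": 0}, {"linear": [-0.3, -0.2, -0.58], "delta_rot": [0, 0, 0.48], "gripper": 0}, {"linear": [-0.4, -0.25, -0.58], "delta_rot": [0, 0, 0.6], "gripper": 0}, {"linear": [-0.5, -0.3, -0.58], "delta_rot": [0, 0, 0.72], "gripper": 0}, {"linear": [-0.6, -0.37, -0.58], "delta_rot": [0, 0, 0.84], "gripper": 0}, {"linear": [-0.7, -0.45, -0.58], "delta_rot": [0, 0, 0.96], "gripper": 0}, {"linear": [-0.8, -0.5, -0.58], "delta_rot": [0, 0, 1.0], "gripper": 0}, {"linear": [-0.8, -0.5, -0.58], "delta_rot": [0, 0, 1.0], "gripper": 0}], "grip_force": 60}}

```text
t: 0.93
eef_pos: [0.3432, 0.2497, 0.4012]
tcp_rot: [0.681, 0.733, -0.0, 0.001]
contact_force: [0.1, -0.4, -0.3]
finger_gap: 0.0002
```

```bash
cat >> h.py <<'E'
def rel(targets,yaw=None):
    """world targets -> scaled tool shift from present measured pose"""
    s=get_state();M=R.from_quat(s['tcp_rot']).as_matrix()
    for t in np.atleast_2d(targets): print(((M.T@(np.asarray(t)-s['eef_pos']))/.25).round(3).tolist())
def show():
    s=get_state();M=R.from_quat(s['tcp_rot']).as_matrix()
    print('t',round(s['t'],2),'pos',s['eef_pos'].round(4),'x',M[:,0].round(3),'z',M[:,2].round(3),'F',s['contact_force'].round(2),'gap',round(s['finger_gap'],4))
    return s
E
python3 - <<'E'
from h import *
show();print(get_state()['q']);rel([[.563,-.09,.40]])
E
```

```text
t 0.93 pos [0.3432 0.2497 0.4012] x [-0.073  0.997 -0.002] z [ 0.001 -0.002 -1.   ] F [ 0.11 -0.4  -0.32] gap 0.0002
[ 6.30246228e-01  7.32613871e-02  1.76827015e-01  1.67468786e+00
 -1.89805730e-03  2.12753860e+00]
[-1.42, 0.777, 0.008]
```

Request:
{"method": "arm_command", "body": {"moves": [{"linear": [-0.14, 0.08, 0], "delta_rot": [0, 0, 0.07]}, {"linear": [-0.28, 0.16, 0], "delta_rot": [0, 0, 0.07]}, {"linear": [-0.42, 0.24, 0], "delta_rot": [0, 0, 0.07]}, {"linear": [-0.56, 0.32, 0], "delta_rot": [0, 0, 0.07]}, {"linear": [-0.7, 0.4, 0], "delta_rot": [0, 0, 0.07]}, {"linear": [-0.84, 0.48, 0], "delta_rot": [0, 0, 0.07]}, {"linear": [-1.0, 0.55, 0], "delta_rot": [0, 0, 0.07]}, {"linear": [-1.0, 0.55, 0], "delta_rot": [0, 0, 0.07]}]}}

```text
schema error: expected keys linear, delta_rot, gripper
```

Request:
{"method": "arm_command", "body": {"moves": [{"linear": [-0.14, 0.08, 0], "delta_rot": [0, 0, 0]}, {"linear": [-0.28, 0.16, 0], "delta_rot": [0, 0, 0]}, {"linear": [-0.36, 0.2, 0], "delta_rot": [0, 0, 0]}, {"linear": [-0.36, 0.25, 0], "delta_rot": [0, 0, 0]}, {"linear": [-0.36, 0.25, 0], "delta_rot": [0, 0, 0]}, {"linear": [-0.36, 0.25, 0], "delta_rot": [0, 0, 0]}]}}

```text
schema error: expected keys linear, delta_rot, gripper
```

```bash
cat >> h.py <<'E'
def wristcloud(d,s):
    cp=camera_params('wrist');H,W=d.shape;f=H/2/np.tan(np.radians(cp['vfov']/2))
    v,u=np.mgrid[:H,:W]
    P=np.stack([(u-cp['cx'])/f*d,-(v-cp['cy'])/f*d,-d],-1)
    T=cp['T_tool_cam'];P=P@T[:3,:3].T+T[:3,3]
    return P@R.from_quat(s['tcp_rot']).as_matrix().T+s['eef_pos']
def wshot(n):
    s=show();p,d=read_camera('wrist');save(n,p);np.savez(n+'.npz',p=p,d=d,pos=s['eef_pos'],rot=s['tcp_rot'])
    return p,d,s
E
python3 - <<'E'
from h import *
wshot('w1')
E
```

```text
t 0.93 pos [0.3432 0.2497 0.4012] x [-0.073  0.997 -0.002] z [ 0.001 -0.002 -1.   ] F [ 0.11 -0.4  -0.32] gap 0.0002
```

View pics/w1.png

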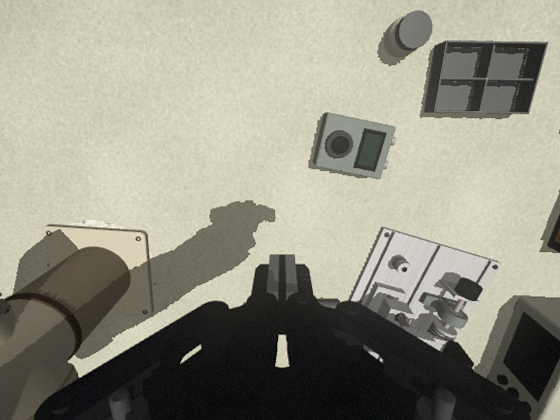

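Request:
{"method": "arm_command", "body": {"moves": [{"linear": [-0.14, 0.08, 0], "delta_rot": [0, 0, 0.07], "gripper": 0}, {"linear": [-0.28, 0.16, 0], "delta_rot": [0, 0, 0.07], "gripper": 0}, {"linear": [-0.42, 0.24, 0], "delta_rot": [0, 0, 0.07], "gripper": 0}, {"linear": [-0.56, 0.32, 0], "delta_rot": [0, 0, 0.07], "gripper": 0}, {"linear": [-0.7, 0.4, 0], "delta_rot": [0, 0, 0.07], "gripper": 0}, {"linear": [-0.84, 0.48, 0], "delta_rot": [0, 0, 0.07], "gripper": 0}, {"linear": [-1.0, 0.55, 0], "delta_rot": [0, 0, 0.07], "gripper": 0}, {"linear": [-1.0, 0.55, 0], "delta_rot": [0, 0, 0.07], "gripper": 0}]}}

```text
t: 1.65
eef_pos: [0.5012, 0.0108, 0.3994]
tcp_rot: [0.706, 0.708, -0.001, 0.0]
contact_force: [-1.7, 0.7, -0.7]
finger_gap: -0.0002
```

Request:
{"method": "arm_command", "body": {"moves": [{"linear": [-0.14, 0.08, 0], "delta_rot": [0, 0, 0], "gripper": 0}, {"linear": [-0.28, 0.16, 0], "delta_rot": [0, 0, 0], "gripper": 0}, {"linear": [-0.36, 0.2, 0], "delta_rot": [0, 0, 0], "gripper": 0}, {"linear": [-0.36, 0.25, 0], "delta_rot": [0, 0, 0], "gripper": 0}, {"linear": [-0.36, 0.25, 0], "delta_rot": [0, 0, 0], "gripper": 0}, {"linear": [-0.36, 0.25, 0], "delta_rot": [0, 0, 0], "gripper": 0}]}}

```text
t: 2.15
eef_pos: [0.562, -0.0733, 0.4002]
tcp_rot: [0.704, 0.71, -0.0, -0.001]
contact_force: [-1.0, -0.5, -0.3]
finger_gap: 0.0001
```

Run:
```python
from h import *
wshot('w2')
z=np.load('w1.npz');s={'tcp_rot':z['rot'],'eef_pos':z['pos']}
X=wristcloud(z['d'],s);br=z['p'].astype(int).sum(2)
H,W=br.shape;v,u=np.mgrid[:H,:W]
m=(np.hypot(u-340,v-145)<18)&(br<200)
print('key',np.median(X[m],0),X[m].min(0),X[m].max(0),(u[m].min()+u[m].max())/2,(v[m].min()+v[m].max())/2)
xy=X[m][:,:2];print((xy.min(0)+xy.max(0))/2, xy.mean(0), 'box', np.median(X[118:122,330:390],(0,1)))
```

```text
t 2.15 pos [ 0.562  -0.0733  0.4002] x [-0.009  1.     0.001] z [-0.002  0.001 -1.   ] F [-0.98 -0.48 -0.31] gap 0.0001
key [0.42691831 0.29044826 0.07181696] [0.33722237 0.27536249 0.0567026 ] [0.44276552 0.33381788 0.51902061] 337.0 144.5
[0.38999394 0.30459019] [0.42599772 0.29066839] box [0.45800094 0.32801468 0.04893528]
```

View pics/w2.png

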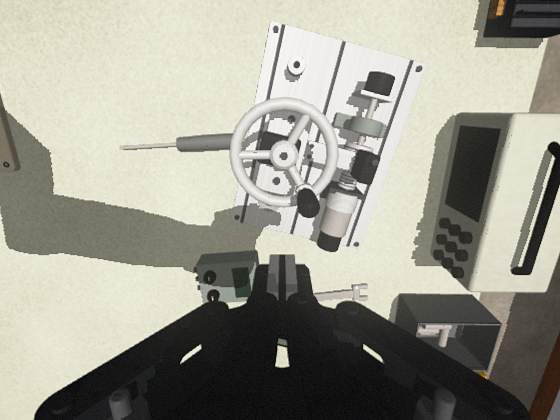

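```bash
cat >> h.py <<'E'
def wray(uv,z,s):
    cp=camera_params('wrist');f=210/np.tan(np.radians(cp['vfov']/2));uv=np.atleast_2d(uv).astype(float)
    P=np.c_[(uv[:,0]-cp['cx'])/f,-(uv[:,1]-cp['cy'])/f,-np.ones(len(uv))]
    T=cp['T_tool_cam'];M=R.from_quat(s['tcp_rot']).as_matrix()
    D=P@T[:3,:3].T@M.T;o=M@T[:3,3]+s['eef_pos']
    return o+D*((z-o[2])/D[:,2])[:,None]
def wheel(fn,c0):
    z=np.load(fn);s={'tcp_rot':z['rot'],'eef_pos':z['pos']};X=wristcloud(z['d'],s);br=z['p'].astype(int).sum(2)
    d=z['d'];ok=(d>0)&(np.linalg.norm(X[...,:2]-c0,axis=-1)<.085)
    m=ok&(X[...,2]>.19)&(X[...,2]<.215)&(br>230)
    # outer contour of rim
    v,u=np.nonzero(m);uv=np.c_[u,v]
    W=wray(uv,.2,s)[:,:2]  # use plane rather than depth
    c=np.array(c0)
    for i in range(15):
        r=np.linalg.norm(W-c,axis=1);k=(r>.043)&(r<.064);c,rr=circ(W[k])
    g=ok&(X[...,2]>.222)&(X[...,2]<.28)
    top=ok&(X[...,2]>.255)&(X[...,2]<.275)
    G=X[g];t=X[top]
    print('wheel c',c.round(4),'r',rr.round(4),k.sum(),'grip all',G.mean(0).round(4),len(G),'top',t.mean(0).round(4),len(t))
    vv,uu=np.nonzero(top); Wt=wray(np.c_[uu,vv],.262,s)[:,:2]; q=Wt.mean(0)-c
    print('top by plane',Wt.mean(0).round(4),'ang',np.degrees(np.arctan2(q[1],q[0])).round(2),'r',np.hypot(*q).round(4))
    return c,q
E
python3 - <<'E'
from h import *
wheel('w2.npz',[.563,-.038])
z=np.load('w2.npz');s={'tcp_rot':z['rot'],'eef_pos':z['pos']}
print('hub',wray([285,156],.203,s))
z=np.load('w1.npz');s={'tcp_rot':z['rot'],'eef_pos':z['pos']}
br=z['p'].astype(int).sum(2)
v,u=np.mgrid[:420,:560]
m=(np.hypot(u-339,v-145)<20)&(br<200)
print(np.median(u[m]),np.median(v[m]),m.sum(),wray([339.5,145],.068,s))
E
```

```text
wheel c [ 0.563  -0.0342] r 0.0523 3601 grip all [ 0.586  -0.0725  0.2527] 510 top [ 0.5866 -0.0749  0.2596] 296
top by plane [ 0.5863 -0.0741] ang -59.61 r 0.0462
hub [[ 0.5648477  -0.03537293  0.203     ]]
339.0 145.0 273 [[0.42815753 0.28967978 0.068     ]]
```

Run:
```python
from h import *
z=np.load('w2.npz');s={'tcp_rot':z['rot'],'eef_pos':z['pos']}
X=wristcloud(z['d'],s);M=R.from_quat(z['rot']).as_matrix();T=(X-z['pos'])@M
m=(z['d']>0)&(T[...,2]<.03)&(T[...,2]>-.06)&(np.abs(T[...,0])<.06)&(abs(T[...,1])<.08)
T=T[m]
for a in np.arange(-.06,.03,.006):
    k=(T[:,2]>=a)&(T[:,2]<a+.006)
    if k.sum(): print(round(a,3),k.sum(),'y',T[k,1].min().round(4),T[k,1].max().round(4),'x',T[k,0].min().round(4),T[k,0].max().round(4))
a=np.arange(-10,-392,-5.)
C=np.array([.5635,-.036])
rel([[.611,-.044,.40],[.611,-.044,.25]])
```

```text
-0.06 6427 y -0.0611 0.0619 x -0.0024 0.02
-0.054 6243 y -0.0551 0.0562 x -0.01 0.0196
-0.048 4577 y -0.0505 0.0516 x -0.0101 0.0196
-0.042 2781 y -0.0468 0.046 x -0.01 0.0191
-0.036 4304 y -0.0412 0.0419 x -0.0095 0.0148
-0.03 2341 y -0.0365 0.037 x -0.0106 0.016
-0.024 1363 y -0.0317 0.0317 x -0.011 0.0161
-0.018 634 y -0.0201 0.02 x -0.0098 0.0145
-0.012 318 y -0.0134 0.0136 x -0.01 0.0136
-0.006 432 y -0.0135 0.0137 x 0.0072 0.0132
-0.0 382 y -0.0136 0.0137 x 0.0073 0.0132
0.006 346 y -0.0134 0.0135 x 0.0073 0.013
0.012 270 y -0.0134 0.0134 x 0.0076 0.013
0.018 79 y -0.0065 0.0097 x 0.0079 0.013
[0.114, 0.199, 0.003]
[0.114, 0.2, 0.603]
```

Request:
{"method": "arm_command", "body": {"moves": [{"linear": [0.06, 0.1, 0], "delta_rot": [0, 0, 0], "gripper": 0}, {"linear": [0.115, 0.2, 0], "delta_rot": [0, 0, 0], "gripper": 0}, {"linear": [0.115, 0.2, 0.05], "delta_rot": [0, 0, 0], "gripper": 0}, {"linear": [0.115, 0.2, 0.15], "delta_rot": [0, 0, 0], "gripper": 0}, {"linear": [0.115, 0.2, 0.25], "delta_rot": [0, 0, 0], "gripper": 0}, {"linear": [0.115, 0.2, 0.35], "delta_rot": [0, 0, 0], "gripper": 0}, {"linear": [0.115, 0.2, 0.43], "delta_rot": [0, 0, 0], "gripper": 0}, {"linear": [0.115, 0.2, 0.5], "delta_rot": [0, 0, 0], "gripper": 0}, {"linear": [0.115, 0.2, 0.55], "delta_rot": [0, 0, 0], "gripper": 0}, {"linear": [0.115, 0.2, 0.59], "delta_rot": [0, 0, 0], "gripper": 0}, {"linear": [0.115, 0.2, 0.59], "delta_rot": [0, 0, 0], "gripper": 0}, {"linear": [0.115, 0.2, 0.59], "delta_rot": [0, 0, 0], "gripper": 0}]}}

```text
t: 3.2
eef_pos: [0.6111, -0.0445, 0.2541]
tcp_rot: [0.704, 0.71, -0.0, -0.0]
contact_force: [-0.2, -0.1, -0.6]
finger_gap: 0.0002
```

```bash
cat >> h.py <<'E'
C=np.array([.5635,-.036])
def arc(a0,a1,n=12,r=.048,z=.253):
    a=np.radians(np.linspace(a0,a1,n+1)[1:])
    rel(np.c_[C[0]+r*np.cos(a),C[1]+r*np.sin(a),np.full(n,z)])
def pang():
    q=get_state()['eef_pos'][:2]-C;print('pusher ang',np.degrees(np.arctan2(q[1],q[0])).round(1),'r',np.hypot(*q).round(4))
E
python3 - <<'E'
from h import *
show();pang();p,d=read_camera('side');save('s1',cv2.resize(p[130:270,200:410],None,fx=3.7,fy=3.7));arc(-10,-70)
E
```

```text
t 3.2 pos [ 0.6111 -0.0445  0.2541] x [-0.009  1.     0.   ] z [-0.  0. -1.] F [-0.17 -0.11 -0.59] gap 0.0002
pusher ang -10.1 r 0.0483
[-0.015, -0.007, 0.008]
[-0.031, -0.013, 0.008]
[-0.046, -0.019, 0.008]
[-0.061, -0.027, 0.008]
[-0.075, -0.036, 0.008]
[-0.088, -0.046, 0.008]
[-0.1, -0.058, 0.008]
[-0.112, -0.07, 0.008]
[-0.122, -0.084, 0.008]
[-0.131, -0.098, 0.008]
[-0.138, -0.113, 0.008]
[-0.145, -0.128, 0.008]
```

View pics/s1.png

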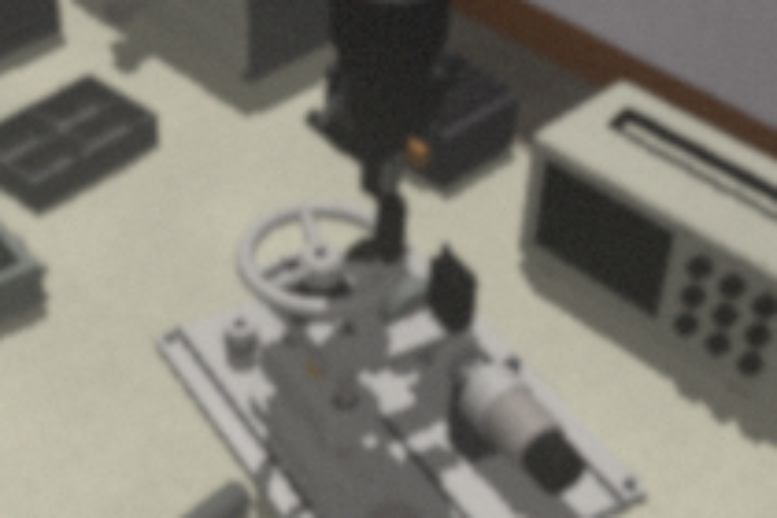

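Request:
{"method": "arm_command", "body": {"moves": [{"linear": [-0.015, -0.007, 0], "delta_rot": [0, 0, 0], "gripper": 0}, {"linear": [-0.031, -0.013, 0], "delta_rot": [0, 0, 0], "gripper": 0}, {"linear": [-0.046, -0.019, 0], "delta_rot": [0, 0, 0], "gripper": 0}, {"linear": [-0.061, -0.027, 0], "delta_rot": [0, 0, 0], "gripper": 0}, {"linear": [-0.075, -0.036, 0], "delta_rot": [0, 0, 0], "gripper": 0}, {"linear": [-0.088, -0.046, 0], "delta_rot": [0, 0, 0], "gripper": 0}, {"linear": [-0.1, -0.058, 0], "delta_rot": [0, 0, 0], "gripper": 0}, {"linear": [-0.112, -0.07, 0], "delta_rot": [0, 0, 0], "gripper": 0}, {"linear": [-0.122, -0.084, 0], "delta_rot": [0, 0, 0], "gripper": 0}, {"linear": [-0.131, -0.098, 0], "delta_rot": [0, 0, 0], "gripper": 0}, {"linear": [-0.138, -0.113, 0], "delta_rot": [0, 0, 0], "gripper": 0}, {"linear": [-0.145, -0.128, 0], "delta_rot": [0, 0, 0], "gripper": 0}]}}

```text
t: 4.25
eef_pos: [0.5802, -0.082, 0.2542]
tcp_rot: [0.704, 0.71, 0.001, 0.001]
contact_force: [4.0, 2.8, 0.4]
finger_gap: 0.0001
```

Run:
```python
from h import *
show();pang();wshot('w3');arc(-70,-130,z=.254)
```

```text
t 4.25 pos [ 0.5802 -0.082   0.2542] x [-0.007  1.     0.   ] z [ 0.002  0.    -1.   ] F [4.   2.75 0.35] gap 0.0001
pusher ang -70.0 r 0.049
t 4.25 pos [ 0.5802 -0.082   0.2542] x [-0.007  1.     0.   ] z [ 0.002  0.    -1.   ] F [4.   2.75 0.35] gap 0.0001
[0.001, -0.013, 0.001]
[-0.003, -0.03, 0.001]
[-0.005, -0.046, 0.001]
[-0.006, -0.063, 0.001]
[-0.005, -0.08, 0.001]
[-0.002, -0.096, 0.001]
[0.001, -0.113, 0.001]
[0.006, -0.129, 0.001]
[0.013, -0.144, 0.001]
[0.021, -0.159, 0.001]
[0.03, -0.173, 0.001]
[0.04, -0.186, 0.001]
```

View pics/w3.png

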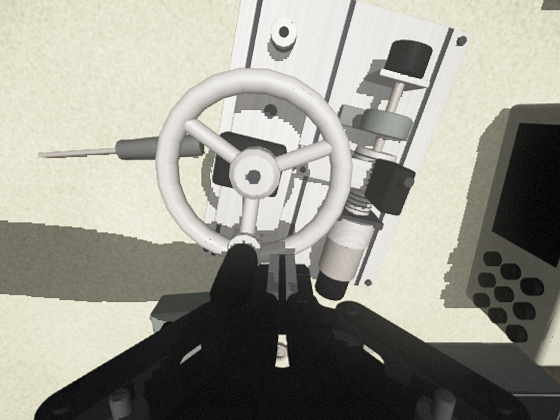

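Request:
{"method": "arm_command", "body": {"moves": [{"linear": [0.0, -0.014, 0], "delta_rot": [0, 0, 0], "gripper": 0}, {"linear": [-0.003, -0.03, 0], "delta_rot": [0, 0, 0], "gripper": 0}, {"linear": [-0.005, -0.046, 0], "delta_rot": [0, 0, 0], "gripper": 0}, {"linear": [-0.006, -0.063, 0], "delta_rot": [0, 0, 0], "gripper": 0}, {"linear": [-0.005, -0.08, 0], "delta_rot": [0, 0, 0], "gripper": 0}, {"linear": [-0.002, -0.096, 0], "delta_rot": [0, 0, 0], "gripper": 0}, {"linear": [0.001, -0.113, 0], "delta_rot": [0, 0, 0], "gripper": 0}, {"linear": [0.006, -0.129, 0], "delta_rot": [0, 0, 0], "gripper": 0}, {"linear": [0.013, -0.144, 0], "delta_rot": [0, 0, 0], "gripper": 0}, {"linear": [0.021, -0.159, 0], "delta_rot": [0, 0, 0], "gripper": 0}, {"linear": [0.03, -0.173, 0], "delta_rot": [0, 0, 0], "gripper": 0}, {"linear": [0.04, -0.186, 0], "delta_rot": [0, 0, 0], "gripper": 0}]}}

```text
t: 5.3
eef_pos: [0.533, -0.0725, 0.2538]
tcp_rot: [0.705, 0.71, -0.0, 0.0]
contact_force: [6.5, -0.9, -1.6]
finger_gap: -0.0003
```

Run:
```python
from h import *
show();pang();wshot('w4');arc(-130,-190,z=.254)
```

```text
t 5.3 pos [ 0.533  -0.0725  0.2538] x [-0.007  1.    -0.001] z [ 0.    -0.001 -1.   ] F [ 6.54 -0.92 -1.61] gap -0.0003
pusher ang -129.9 r 0.0475
t 5.3 pos [ 0.533  -0.0725  0.2538] x [-0.007  1.    -0.001] z [ 0.    -0.001 -1.   ] F [ 6.54 -0.92 -1.61] gap -0.0003
[0.008, -0.012, -0.001]
[0.02, -0.023, -0.001]
[0.033, -0.033, -0.001]
[0.048, -0.042, -0.001]
[0.062, -0.049, -0.001]
[0.078, -0.056, -0.001]
[0.094, -0.061, -0.001]
[0.11, -0.064, -0.001]
[0.127, -0.066, -0.001]
[0.144, -0.067, -0.001]
[0.16, -0.066, -0.001]
[0.177, -0.064, -0.001]
```

View pics/w4.png

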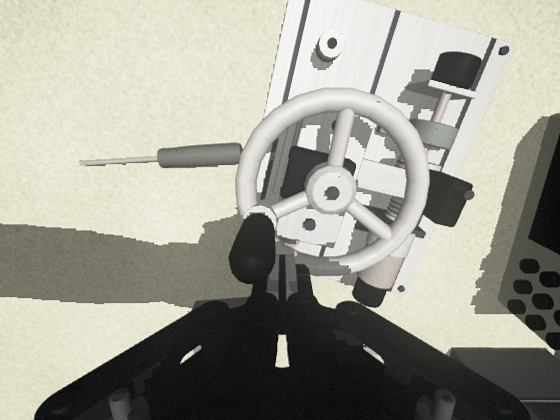

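Request:
{"method": "arm_command", "body": {"moves": [{"linear": [0.008, -0.012, 0], "delta_rot": [0, 0, 0], "gripper": 0}, {"linear": [0.02, -0.023, 0], "delta_rot": [0, 0, 0], "gripper": 0}, {"linear": [0.033, -0.033, 0], "delta_rot": [0, 0, 0], "gripper": 0}, {"linear": [0.048, -0.042, 0], "delta_rot": [0, 0, 0], "gripper": 0}, {"linear": [0.062, -0.049, 0], "delta_rot": [0, 0, 0], "gripper": 0}, {"linear": [0.078, -0.056, 0], "delta_rot": [0, 0, 0], "gripper": 0}, {"linear": [0.094, -0.061, 0], "delta_rot": [0, 0, 0], "gripper": 0}, {"linear": [0.11, -0.064, 0], "delta_rot": [0, 0, 0], "gripper": 0}, {"linear": [0.127, -0.066, 0], "delta_rot": [0, 0, 0], "gripper": 0}, {"linear": [0.144, -0.067, 0], "delta_rot": [0, 0, 0], "gripper": 0}, {"linear": [0.16, -0.066, 0], "delta_rot": [0, 0, 0], "gripper": 0}, {"linear": [0.177, -0.064, 0], "delta_rot": [0, 0, 0], "gripper": 0}]}}

```text
t: 6.35
eef_pos: [0.5177, -0.0287, 0.2543]
tcp_rot: [0.705, 0.709, -0.0, 0.002]
contact_force: [3.6, -6.4, 1.4]
finger_gap: -0.0002
```

Run:
```python
from h import *
show();pang();wshot('w5');arc(-190,-250,z=.254)
```

```text
t 6.35 pos [ 0.5177 -0.0287  0.2543] x [-0.007  1.    -0.003] z [ 0.002 -0.003 -1.   ] F [ 3.55 -6.38  1.35] gap -0.0002
pusher ang 171.0 r 0.0464
t 6.35 pos [ 0.5177 -0.0287  0.2543] x [-0.007  1.    -0.003] z [ 0.002 -0.003 -1.   ] F [ 3.55 -6.38  1.35] gap -0.0002
[0.017, -0.001, 0.001]
[0.033, 0.004, 0.001]
[0.048, 0.01, 0.001]
[0.063, 0.018, 0.001]
[0.077, 0.027, 0.001]
[0.09, 0.038, 0.001]
[0.102, 0.049, 0.001]
[0.114, 0.061, 0.001]
[0.124, 0.075, 0.001]
[0.133, 0.089, 0.001]
[0.14, 0.104, 0.001]
[0.147, 0.119, 0.001]
```

View pics/w5.png

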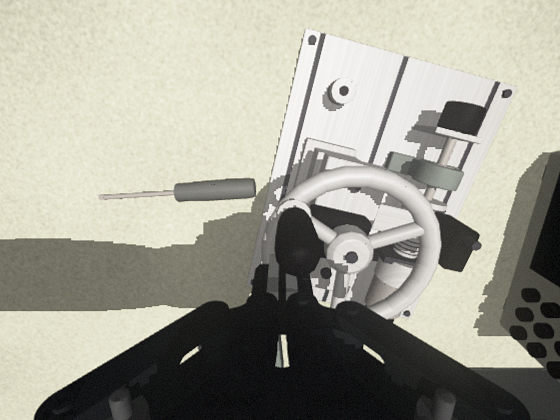

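Request:
{"method": "arm_command", "body": {"moves": [{"linear": [0.017, -0.001, 0], "delta_rot": [0, 0, 0], "gripper": 0}, {"linear": [0.033, 0.004, 0], "delta_rot": [0, 0, 0], "gripper": 0}, {"linear": [0.048, 0.01, 0], "delta_rot": [0, 0, 0], "gripper": 0}, {"linear": [0.063, 0.018, 0], "delta_rot": [0, 0, 0], "gripper": 0}, {"linear": [0.077, 0.027, 0], "delta_rot": [0, 0, 0], "gripper": 0}, {"linear": [0.09, 0.038, 0], "delta_rot": [0, 0, 0], "gripper": 0}, {"linear": [0.102, 0.049, 0], "delta_rot": [0, 0, 0], "gripper": 0}, {"linear": [0.114, 0.061, 0], "delta_rot": [0, 0, 0], "gripper": 0}, {"linear": [0.124, 0.075, 0], "delta_rot": [0, 0, 0], "gripper": 0}, {"linear": [0.133, 0.089, 0], "delta_rot": [0, 0, 0], "gripper": 0}, {"linear": [0.14, 0.104, 0], "delta_rot": [0, 0, 0], "gripper": 0}, {"linear": [0.147, 0.119, 0], "delta_rot": [0, 0, 0], "gripper": 0}]}}

```text
t: 7.4
eef_pos: [0.5457, 0.0095, 0.2532]
tcp_rot: [0.704, 0.71, -0.001, -0.001]
contact_force: [-4.4, -3.1, -0.2]
finger_gap: 0.0001
```

Run:
```python
from h import *
show();pang();wshot('w6');arc(-250,-310,z=.254)
```

```text
t 7.4 pos [0.5457 0.0095 0.2532] x [-0.008  1.     0.   ] z [-0.003  0.    -1.   ] F [-4.45 -3.1  -0.24] gap 0.0001
pusher ang 111.3 r 0.0488
t 7.4 pos [0.5457 0.0095 0.2532] x [-0.008  1.     0.   ] z [-0.003  0.    -1.   ] F [-4.45 -3.1  -0.24] gap 0.0001
[0.002, 0.017, -0.003]
[0.005, 0.034, -0.003]
[0.007, 0.05, -0.003]
[0.008, 0.067, -0.003]
[0.007, 0.084, -0.003]
[0.005, 0.1, -0.003]
[0.001, 0.117, -0.003]
[-0.004, 0.133, -0.003]
[-0.011, 0.148, -0.003]
[-0.018, 0.163, -0.003]
[-0.028, 0.177, -0.003]
[-0.038, 0.19, -0.003]
```

View pics/w6.png

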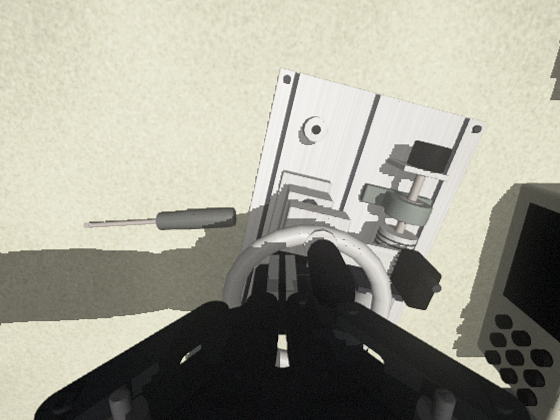

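Request:
{"method": "arm_command", "body": {"moves": [{"linear": [0.002, 0.017, 0], "delta_rot": [0, 0, 0], "gripper": 0}, {"linear": [0.005, 0.034, 0], "delta_rot": [0, 0, 0], "gripper": 0}, {"linear": [0.007, 0.05, 0], "delta_rot": [0, 0, 0], "gripper": 0}, {"linear": [0.008, 0.067, 0], "delta_rot": [0, 0, 0], "gripper": 0}, {"linear": [0.007, 0.084, 0], "delta_rot": [0, 0, 0], "gripper": 0}, {"linear": [0.005, 0.1, 0], "delta_rot": [0, 0, 0], "gripper": 0}, {"linear": [0.001, 0.117, 0], "delta_rot": [0, 0, 0], "gripper": 0}, {"linear": [-0.004, 0.133, 0], "delta_rot": [0, 0, 0], "gripper": 0}, {"linear": [-0.011, 0.148, 0], "delta_rot": [0, 0, 0], "gripper": 0}, {"linear": [-0.018, 0.163, 0], "delta_rot": [0, 0, 0], "gripper": 0}, {"linear": [-0.028, 0.177, 0], "delta_rot": [0, 0, 0], "gripper": 0}, {"linear": [-0.038, 0.19, 0], "delta_rot": [0, 0, 0], "gripper": 0}]}}

```text
t: 8.45
eef_pos: [0.5939, -0.0001, 0.2538]
tcp_rot: [0.704, 0.71, -0.0, -0.0]
contact_force: [-5.0, 0.6, -0.3]
finger_gap: 0.0003
```

Run:
```python
from h import *
show();pang();wshot('w7');arc(-310,-370,z=.253)
```

```text
t 8.45 pos [ 5.939e-01 -1.000e-04  2.538e-01] x [-0.008  1.     0.   ] z [-0.001  0.    -1.   ] F [-5.02  0.63 -0.33] gap 0.0003
pusher ang 49.7 r 0.047
t 8.45 pos [ 5.939e-01 -1.000e-04  2.538e-01] x [-0.008  1.     0.   ] z [-0.001  0.    -1.   ] F [-5.02  0.63 -0.33] gap 0.0003
[-0.005, 0.011, 0.003]
[-0.018, 0.023, 0.003]
[-0.031, 0.033, 0.003]
[-0.045, 0.042, 0.003]
[-0.06, 0.049, 0.003]
[-0.076, 0.056, 0.003]
[-0.092, 0.061, 0.003]
[-0.108, 0.064, 0.003]
[-0.125, 0.066, 0.003]
[-0.141, 0.067, 0.003]
[-0.158, 0.066, 0.003]
[-0.175, 0.064, 0.003]
```

View pics/w7.png

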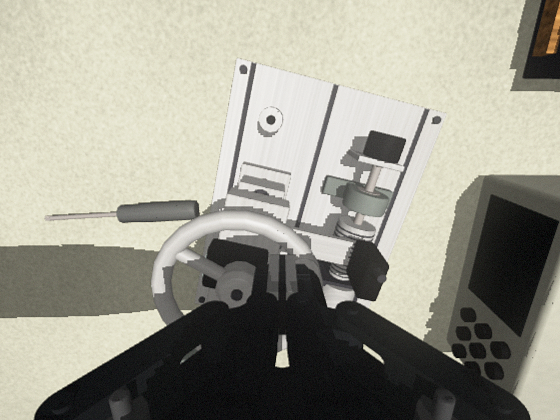

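Request:
{"method": "arm_command", "body": {"moves": [{"linear": [-0.005, 0.011, 0], "delta_rot": [0, 0, 0], "gripper": 0}, {"linear": [-0.018, 0.023, 0], "delta_rot": [0, 0, 0], "gripper": 0}, {"linear": [-0.031, 0.033, 0], "delta_rot": [0, 0, 0], "gripper": 0}, {"linear": [-0.045, 0.042, 0], "delta_rot": [0, 0, 0], "gripper": 0}, {"linear": [-0.06, 0.049, 0], "delta_rot": [0, 0, 0], "gripper": 0}, {"linear": [-0.076, 0.056, 0], "delta_rot": [0, 0, 0], "gripper": 0}, {"linear": [-0.092, 0.061, 0], "delta_rot": [0, 0, 0], "gripper": 0}, {"linear": [-0.108, 0.064, 0], "delta_rot": [0, 0, 0], "gripper": 0}, {"linear": [-0.125, 0.066, 0], "delta_rot": [0, 0, 0], "gripper": 0}, {"linear": [-0.141, 0.067, 0], "delta_rot": [0, 0, 0], "gripper": 0}, {"linear": [-0.158, 0.066, 0], "delta_rot": [0, 0, 0], "gripper": 0}, {"linear": [-0.175, 0.064, 0], "delta_rot": [0, 0, 0], "gripper": 0}]}}

```text
t: 9.5
eef_pos: [0.61, -0.0434, 0.2541]
tcp_rot: [0.704, 0.71, 0.001, -0.001]
contact_force: [-2.4, 6.8, 0.0]
finger_gap: 0.0002
```

Run:
```python
from h import *
show();pang();wshot('w8');p,d=read_camera('side');save('s8',cv2.resize(p[130:270,200:410],None,fx=3.7,fy=3.7))
rel([[.562,-.073,.40]])
```

```text
t 9.5 pos [ 0.61   -0.0434  0.2541] x [-0.008  1.     0.002] z [-0.     0.002 -1.   ] F [-2.43  6.75  0.01] gap 0.0002
pusher ang -9.0 r 0.0471
t 9.5 pos [ 0.61   -0.0434  0.2541] x [-0.008  1.     0.002] z [-0.     0.002 -1.   ] F [-2.43  6.75  0.01] gap 0.0002
[-0.113, -0.195, -0.583]
```

View pics/w8.png

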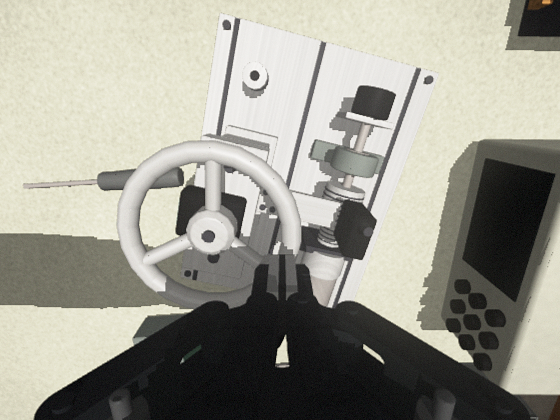

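View pics/s8.png

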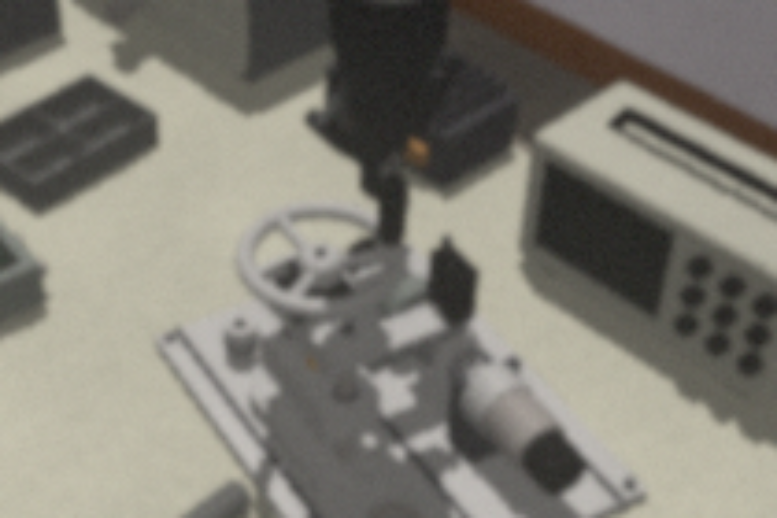

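Run:
```python
from h import *
for fn,h,pts in (('w8.npz',(209.5,235),[(211,168),(150,262)]),('w2.npz',(285,156),[(306,117),(245,156)])):
    z=np.load(fn);s={'tcp_rot':z['rot'],'eef_pos':z['pos']}
    c=wray(h,.203,s)[0]
    for p in pts:
        q=wray(p,.2,s)[0]-c;print(fn,c,np.degrees(np.arctan2(q[1],q[0])),np.hypot(*q[:2]))
arc(-9,-25,z=.254,n=6)
```

```text
w8.npz [ 0.5647247  -0.03378225  0.203     ] 85.67516981702454 0.041961610369579884
w8.npz [ 0.5647247  -0.03378225  0.203     ] -153.11677777859813 0.04650997717761332
w2.npz [ 0.56484557 -0.03537311  0.203     ] 61.93544715803109 0.045213587588212305
w2.npz [ 0.56484557 -0.03537311  0.203     ] -178.8870374251597 0.04317292350766975
[-0.005, -0.001, 0.001]
[-0.013, -0.003, 0.001]
[-0.022, -0.005, 0.001]
[-0.03, -0.008, 0.001]
[-0.039, -0.011, 0.001]
[-0.047, -0.015, 0.001]
```

Run:
```python
from h import *
arc(-9,-31,z=.254,n=7)
```

```text
[-0.006, -0.001, 0.001]
[-0.016, -0.004, 0.001]
[-0.026, -0.007, 0.001]
[-0.036, -0.01, 0.001]
[-0.046, -0.015, 0.001]
[-0.055, -0.019, 0.001]
[-0.065, -0.024, 0.001]
```

Request:
{"method": "arm_command", "body": {"moves": [{"linear": [-0.006, -0.001, 0], "delta_rot": [0, 0, 0], "gripper": 0}, {"linear": [-0.016, -0.004, 0], "delta_rot": [0, 0, 0], "gripper": 0}, {"linear": [-0.026, -0.007, 0], "delta_rot": [0, 0, 0], "gripper": 0}, {"linear": [-0.036, -0.01, 0], "delta_rot": [0, 0, 0], "gripper": 0}, {"linear": [-0.046, -0.015, 0], "delta_rot": [0, 0, 0], "gripper": 0}, {"linear": [-0.055, -0.019, 0], "delta_rot": [0, 0, 0], "gripper": 0}, {"linear": [-0.065, -0.024, 0], "delta_rot": [0, 0, 0], "gripper": 0}, {"linear": [-0.065, -0.024, 0], "delta_rot": [0, 0, 0], "gripper": 0}]}}

```text
t: 10.27
eef_pos: [0.6041, -0.06, 0.2542]
tcp_rot: [0.705, 0.71, 0.0, -0.0]
contact_force: [-1.6, 5.6, 2.1]
finger_gap: -0.0
```

Run:
```python
from h import *
show();pang();wshot('w9')
```

```text
t 10.27 pos [ 0.6041 -0.06    0.2542] x [-0.007  1.     0.001] z [-0.     0.001 -1.   ] F [-1.55  5.62  2.13] gap -0.0
pusher ang -30.6 r 0.0471
t 10.27 pos [ 0.6041 -0.06    0.2542] x [-0.007  1.     0.001] z [-0.     0.001 -1.   ] F [-1.55  5.62  2.13] gap -0.0
```

View pics/w9.png

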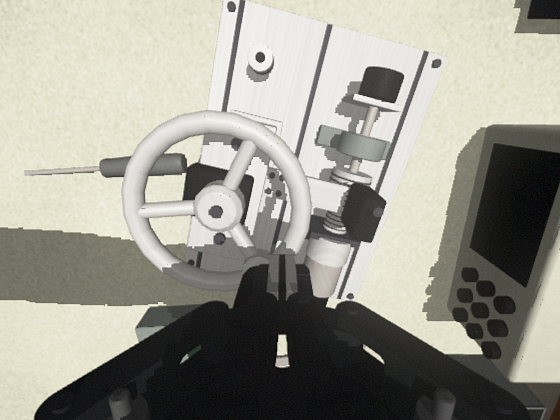

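Run:
```python
from h import *
for fn,h,pts in (('w9.npz',(216,211),[(249,149),(146,210)]),):
    z=np.load(fn);s={'tcp_rot':z['rot'],'eef_pos':z['pos']}
    c=wray(h,.203,s)[0]
    for p in pts:
        q=wray(p,.2,s)[0]-c;print(fn,c,np.degrees(np.arctan2(q[1],q[0])),np.hypot(*q[:2]))
M=R.from_quat(get_state()['tcp_rot']).as_matrix()
# retreat: away from grip, CCW tangentially
a=np.radians(-31); print(M.T@np.array([-np.sin(a),np.cos(a),0]), M.T@np.array([np.cos(a),np.sin(a),0]))
```

```text
w9.npz [ 0.56388499 -0.03441261  0.203     ] 60.631418972357324 0.04261289119920205
w9.npz [ 0.56388499 -0.03441261  0.203     ] -179.09670480970377 0.04413849761671751
[8.53333045e-01 5.21365590e-01 7.97318503e-04] [-5.21365159e-01  8.53333400e-01 -6.92743003e-04]
```

Request:
{"method": "arm_command", "body": {"moves": [{"linear": [0.02, 0.008, 0], "delta_rot": [0, 0, 0], "gripper": 0}, {"linear": [0.045, 0.025, 0], "delta_rot": [0, 0, 0], "gripper": 0}, {"linear": [0.075, 0.04, 0], "delta_rot": [0, 0, 0], "gripper": 0}, {"linear": [0.08, 0.04, -0.03], "delta_rot": [0, 0, 0], "gripper": 0}, {"linear": [0.08, 0.04, -0.12], "delta_rot": [0, 0, 0], "gripper": 0}, {"linear": [0.08, 0.04, -0.24], "delta_rot": [0, 0, 0], "gripper": 0}, {"linear": [0.06, 0.0, -0.37], "delta_rot": [0, 0, 0], "gripper": 0}, {"linear": [0.0, -0.1, -0.5], "delta_rot": [0, 0, 0], "gripper": 0}, {"linear": [-0.053, -0.168, -0.58], "delta_rot": [0, 0, 0], "gripper": 0}, {"linear": [-0.053, -0.168, -0.58], "delta_rot": [0, 0, 0], "gripper": 0}, {"linear": [-0.053, -0.168, -0.58], "delta_rot": [0, 0, 0], "gripper": 0}]}}

```text
t: 11.23
eef_pos: [0.5627, -0.0745, 0.4018]
tcp_rot: [0.705, 0.709, 0.002, 0.003]
contact_force: [0.6, 0.6, -1.4]
finger_gap: 0.0003
```

Run:
```python
from h import *
wshot('w10');wheel('w10.npz',[.563,-.038]);wheel('w2.npz',[.563,-.038]);rel([[.43-.05,.289-.12,.36],[.432,.288,.25]])
```

```text
t 11.23 pos [ 0.5627 -0.0745  0.4018] x [-0.006  1.    -0.001] z [ 0.006 -0.001 -1.   ] F [ 0.63  0.55 -1.41] gap 0.0003
wheel c [ 0.563  -0.0343] r 0.0523 3583 grip all [ 0.5873 -0.0718  0.2529] 505 top [ 0.5881 -0.0741  0.2596] 292
top by plane [ 0.5878 -0.0734] ang -57.55 r 0.0463
wheel c [ 0.563  -0.0342] r 0.0523 3601 grip all [ 0.586  -0.0725  0.2527] 510 top [ 0.5866 -0.0749  0.2596] 296
top by plane [ 0.5863 -0.0741] ang -59.61 r 0.0462
[0.977, -0.725, 0.156]
[1.452, -0.514, 0.596]
```

View pics/w10.png

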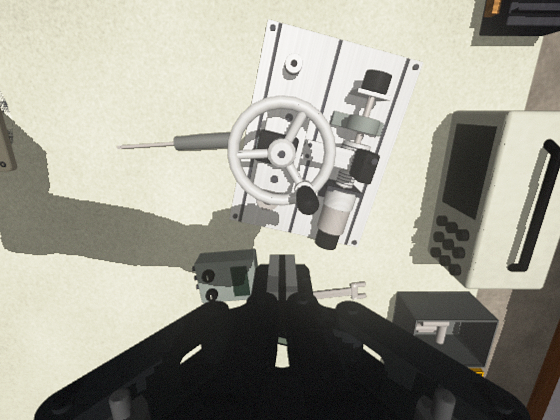

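Request:
{"method": "arm_command", "body": {"moves": [{"linear": [0.1, -0.05, 0], "delta_rot": [0, 0, 0], "gripper": 0}, {"linear": [0.22, -0.11, 0], "delta_rot": [0, 0, 0], "gripper": 0}, {"linear": [0.35, -0.17, 0], "delta_rot": [0, 0, 0], "gripper": 0}, {"linear": [0.48, -0.24, 0], "delta_rot": [0, 0, 0], "gripper": 0}, {"linear": [0.61, -0.3, 0], "delta_rot": [0, 0, 0], "gripper": 0}, {"linear": [0.74, -0.37, 0.1], "delta_rot": [0, 0, 0], "gripper": 0}, {"linear": [0.86, -0.44, 0.2], "delta_rot": [0, 0, 0], "gripper": 0}, {"linear": [0.95, -0.5, 0.3], "delta_rot": [0, 0, 0], "gripper": 0}, {"linear": [1.0, -0.52, 0.4], "delta_rot": [0, 0, 0], "gripper": 0}, {"linear": [1.0, -0.52, 0.45], "delta_rot": [0, 0, 0], "gripper": 0}, {"linear": [1.0, -0.52, 0.45], "delta_rot": [0, 0, 0], "gripper": 0}, {"linear": [1.0, -0.52, 0.45], "delta_rot": [0, 0, 0], "gripper": 0}]}}

```text
t: 12.28
eef_pos: [0.4299, 0.1756, 0.2846]
tcp_rot: [0.704, 0.71, -0.002, -0.001]
contact_force: [-0.6, 0.3, 0.0]
finger_gap: -0.0004
```

Run:
```python
from h import *
wshot('w11')
```

```text
t 12.28 pos [0.4299 0.1756 0.2846] x [-0.009  1.    -0.002] z [-0.004 -0.002 -1.   ] F [-0.6   0.33  0.02] gap -0.0004
```

View pics/w11.png

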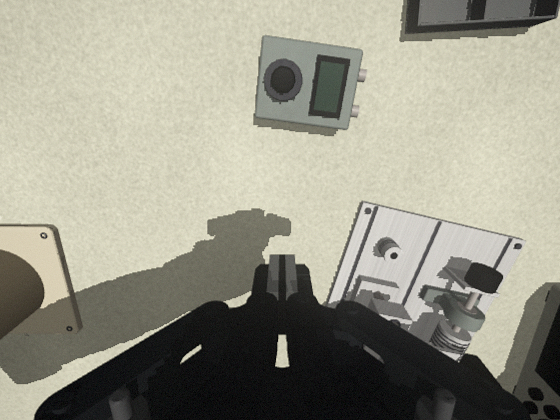

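Run:
```python
from h import *
z=np.load('w11.npz');s={'tcp_rot':z['rot'],'eef_pos':z['pos']}
br=z['p'].astype(int).sum(2);v,u=np.mgrid[:420,:560]
for th in (110,170,220):
    m=(np.hypot(u-283,v-79)<24)&(br<th);c,r=cv2.minEnclosingCircle(np.c_[u,v][m.ravel().nonzero()[0]][:0].astype(np.float32)) if 0 else ((u[m].mean(),v[m].mean()),m.sum())
    print(th,c,r,wray(c,.068,s))
X=wristcloud(z['d'],s);m=np.hypot(u-283,v-80)<8;print(np.median(X[m],0))
k=wray((283,79),.068,s)[0];rel([[k[0],k[1],.2],[k[0],k[1],.105],[k[0],k[1],.0945],[k[0],k[1],.085]])
```

```text
110 (np.float64(293.3333333333333), np.float64(81.33333333333333)) 3 [[0.44029885 0.28805831 0.068     ]]
170 (np.float64(282.33112582781456), np.float64(80.79028697571744)) 453 [[0.42875439 0.28848488 0.068     ]]
220 (np.float64(282.76993865030676), np.float64(81.22085889570552)) 652 [[0.42921853 0.28807391 0.068     ]]
[0.42945268 0.28884452 0.07231667]
[0.459, -0.001, 0.343]
[0.459, -0.001, 0.723]
[0.459, -0.001, 0.765]
[0.459, -0.001, 0.803]
```

Request:
{"method": "arm_command", "body": {"moves": [{"linear": [0.1, 0, 0.05], "delta_rot": [0, 0, 0], "gripper": 0}, {"linear": [0.22, 0, 0.1], "delta_rot": [0, 0, 0], "gripper": 0}, {"linear": [0.34, 0, 0.2], "delta_rot": [0, 0, 0], "gripper": 0}, {"linear": [0.43, 0, 0.3], "delta_rot": [0, 0, 0], "gripper": 0}, {"linear": [0.46, 0, 0.42], "delta_rot": [0, 0, 0], "gripper": 0}, {"linear": [0.46, 0, 0.52], "delta_rot": [0, 0, 0], "gripper": 0}, {"linear": [0.46, 0, 0.6], "delta_rot": [0, 0, 0], "gripper": 0}, {"linear": [0.46, 0, 0.66], "delta_rot": [0, 0, 0], "gripper": 0}, {"linear": [0.46, 0, 0.7], "delta_rot": [0, 0, 0], "gripper": 0}, {"linear": [0.46, 0, 0.715], "delta_rot": [0, 0, 0], "gripper": 0}, {"linear": [0.46, 0, 0.715], "delta_rot": [0, 0, 0], "gripper": 0}, {"linear": [0.46, 0, 0.715], "delta_rot": [0, 0, 0], "gripper": 0}]}}

```text
t: 13.33
eef_pos: [0.4309, 0.2906, 0.1086]
tcp_rot: [0.705, 0.71, 0.001, 0.0]
contact_force: [-1.3, -0.5, -0.8]
finger_gap: -0.0001
```

Run:
```python
from h import *
wshot('w12');p,d=read_camera('side');save('s12',cv2.resize(p[130:270,100:310],None,fx=3.7,fy=3.7,interpolation=cv2.INTER_CUBIC))
p,d=read_camera('scene');save('sc12',cv2.resize(p[150:290,280:490],None,fx=3.7,fy=3.7,interpolation=cv2.INTER_CUBIC))
```

```text
t 13.33 pos [0.4309 0.2906 0.1086] x [-0.007  1.     0.001] z [ 0.002  0.001 -1.   ] F [-1.27 -0.47 -0.83] gap -0.0001
```

View pics/w12.png

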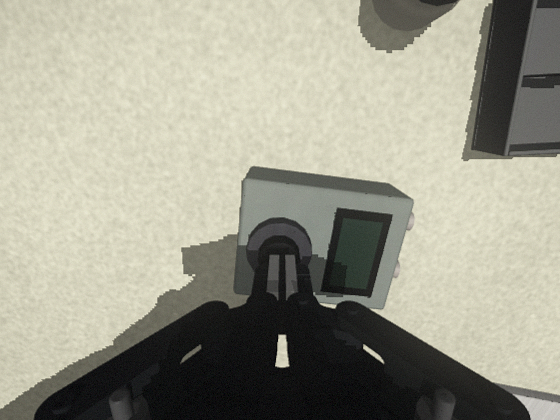

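View pics/sc12.png

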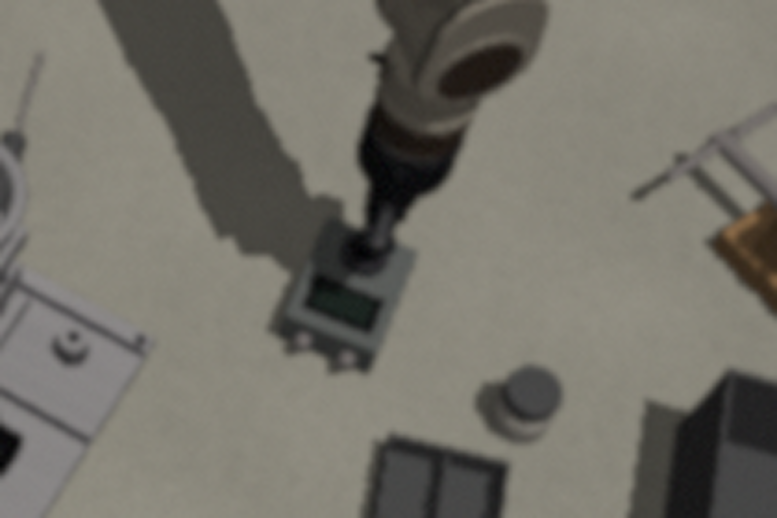

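View pics/s12.png

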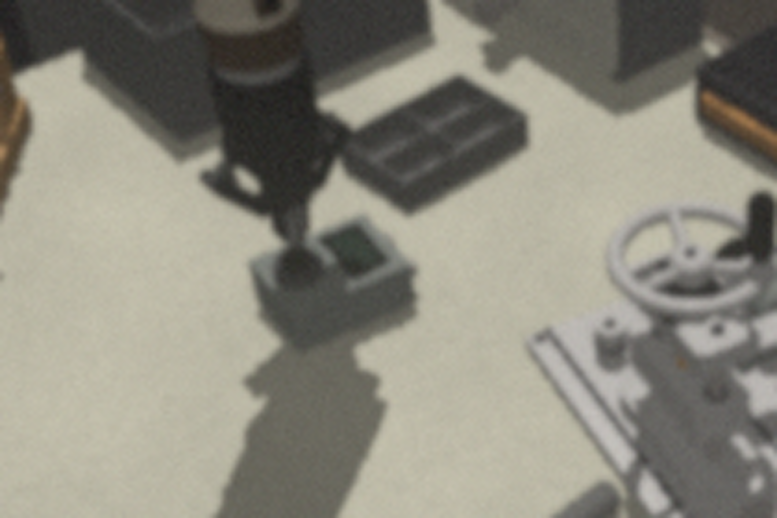

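Run:
```python
from h import *
z=np.load('w12.npz');s={'tcp_rot':z['rot'],'eef_pos':z['pos']}
for zz in (.058,.064,.068): print(zz,wray([(279,250),(246,250),(312,250),(279,217)],zz,s).round(4).tolist())
X=wristcloud(z['d'],s);print('collar/box z',X[222,279],X[228,279],X[238,262],X[200,279],X[250,365])
rel([[.4305,.289,.0945],[.4305,.289,.088]])
```

```text
0.058 [[0.4294, 0.2903, 0.058], [0.4083, 0.2902, 0.058], [0.4504, 0.2905, 0.058], [0.4293, 0.3127, 0.058]]
0.064 [[0.4294, 0.2933, 0.064], [0.4091, 0.2932, 0.064], [0.4497, 0.2934, 0.064], [0.4293, 0.3149, 0.064]]
0.068 [[0.4294, 0.2953, 0.068], [0.4096, 0.2952, 0.068], [0.4492, 0.2954, 0.068], [0.4293, 0.3164, 0.068]]
collar/box z [0.42930547 0.31031592 0.06026695] [0.4293312  0.30712328 0.06208096] [0.41901798 0.30098996 0.06328691] [0.42919532 0.32160275 0.05138706] [0.48633577 0.28732622 0.0512964 ]
[-0.007, -0.001, 0.058]
[-0.007, -0.001, 0.084]
```

Request:
{"method": "arm_command", "body": {"moves": [{"linear": [-0.004, -0.005, 0.03], "delta_rot": [0, 0, 0], "gripper": 0}, {"linear": [-0.004, -0.005, 0.05], "delta_rot": [0, 0, 0], "gripper": 0}, {"linear": [-0.004, -0.005, 0.06], "delta_rot": [0, 0, 0], "gripper": 0}, {"linear": [-0.004, -0.005, 0.068], "delta_rot": [0, 0, 0], "gripper": 0}, {"linear": [-0.004, -0.005, 0.076], "delta_rot": [0, 0, 0], "gripper": 0}, {"linear": [-0.004, -0.005, 0.082], "delta_rot": [0, 0, 0], "gripper": 0}, {"linear": [-0.004, -0.005, 0.082], "delta_rot": [0, 0, 0], "gripper": 0}, {"linear": [-0.004, -0.005, 0.082], "delta_rot": [0, 0, 0], "gripper": 0}]}}

```text
t: 14.15
eef_pos: [0.4289, 0.2894, 0.0907]
tcp_rot: [0.704, 0.71, 0.001, 0.0]
contact_force: [-7.0, -4.7, 24.4]
finger_gap: -0.0001
```

Run:
```python
from h import *
show()
```

```text
t 14.15 pos [0.4289 0.2894 0.0907] x [-0.007  1.     0.001] z [ 0.002  0.001 -1.   ] F [-6.99 -4.68 24.38] gap -0.0001
```

Request:
{"method": "arm_command", "body": {"moves": [{"linear": [0.004, 0.002, -0.006], "delta_rot": [0, 0, 0], "gripper": 0}, {"linear": [0.004, 0.002, -0.006], "delta_rot": [0, 0, 0], "gripper": 0}, {"linear": [0.004, 0.002, -0.006], "delta_rot": [0, 0, 0], "gripper": 0}]}}

```text
t: 14.4
eef_pos: [0.4289, 0.2896, 0.0908]
tcp_rot: [0.705, 0.71, -0.0, 0.001]
contact_force: [-4.1, -4.9, 17.9]
finger_gap: 0.0002
```

Run:
```python
from h import *
wshot('w13')
```

```text
t 14.4 pos [0.4289 0.2896 0.0908] x [-0.007  1.    -0.001] z [ 0.001 -0.001 -1.   ] F [-4.14 -4.86 17.93] gap 0.0002
```

View pics/w13.png

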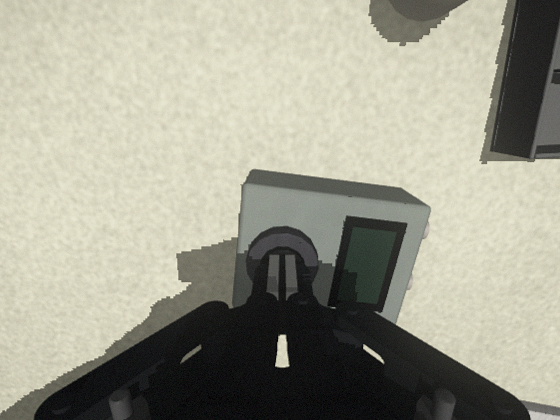

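Request:
{"method": "arm_command", "body": {"moves": [{"linear": [0, 0, -0.006], "delta_rot": [0, 0, 0], "gripper": 0}, {"linear": [0, 0, -0.006], "delta_rot": [0, 0, 0], "gripper": 0}]}}

```text
t: 14.62
eef_pos: [0.4289, 0.2896, 0.091]
tcp_rot: [0.705, 0.71, -0.0, 0.001]
contact_force: [-1.5, -2.4, 10.7]
finger_gap: -0.0001
```

Request:
{"method": "arm_command", "body": {"moves": [{"linear": [0, 0, -0.006], "delta_rot": [0, 0, 0], "gripper": 0}, {"linear": [0, 0, -0.006], "delta_rot": [0, 0, 0], "gripper": 0}]}}

```text
t: 14.78
eef_pos: [0.4289, 0.2896, 0.0919]
tcp_rot: [0.705, 0.71, -0.0, 0.0]
contact_force: [-0.6, -2.7, 4.3]
finger_gap: -0.0001
```

Request:
{"method": "arm_command", "body": {"moves": [{"linear": [0, 0, -0.006], "delta_rot": [0, 0, 0], "gripper": 0}, {"linear": [0, 0, -0.006], "delta_rot": [0, 0, 0], "gripper": 0}]}}

```text
t: 14.95
eef_pos: [0.429, 0.29, 0.0931]
tcp_rot: [0.705, 0.71, -0.0, 0.0]
contact_force: [-0.5, -2.0, 3.2]
finger_gap: 0.0
```

Request:
{"method": "arm_command", "body": {"moves": [{"linear": [0, 0, -0.006], "delta_rot": [0, 0, 0], "gripper": 0}, {"linear": [0, 0, -0.006], "delta_rot": [0, 0, 0], "gripper": 0}]}}

```text
t: 15.12
eef_pos: [0.429, 0.2903, 0.0946]
tcp_rot: [0.704, 0.71, -0.0, -0.0]
contact_force: [0.8, -2.0, 2.6]
finger_gap: 0.0002
```

Request:
{"method": "arm_command", "body": {"moves": [{"linear": [0, 0, -0.006], "delta_rot": [0, 0, 0], "gripper": 0}, {"linear": [0, 0, -0.006], "delta_rot": [0, 0, 0], "gripper": 0}]}}

```text
t: 15.28
eef_pos: [0.4291, 0.2905, 0.0961]
tcp_rot: [0.704, 0.71, 0.0, -0.0]
contact_force: [0.1, -1.1, 1.3]
finger_gap: 0.0002
```

Request:
{"method": "arm_command", "body": {"moves": [{"linear": [0, 0, -0.006], "delta_rot": [0, 0, 0], "gripper": 0}, {"linear": [0, 0, -0.006], "delta_rot": [0, 0, 0], "gripper": 0}]}}

```text
t: 15.45
eef_pos: [0.429, 0.2907, 0.0976]
tcp_rot: [0.704, 0.71, 0.0, -0.0]
contact_force: [0.6, -0.4, 0.4]
finger_gap: 0.0001
```

Request:
{"method": "arm_command", "body": {"moves": [{"linear": [0, 0, -0.006], "delta_rot": [0, 0, 0], "gripper": 0}, {"linear": [0, 0, -0.006], "delta_rot": [0, 0, 0], "gripper": 0}]}}

```text
t: 15.62
eef_pos: [0.4289, 0.2905, 0.099]
tcp_rot: [0.704, 0.71, 0.0, -0.0]
contact_force: [0.5, 0.0, -1.0]
finger_gap: -0.0003
```

The force profile while lifting runs from 4.3 N near the bottom to 1.3 N about 5–6 mm higher. That matches a full key stroke, so I retreat and check the scene.

Request:
{"method": "arm_command", "body": {"moves": [{"linear": [0, 0, -0.08], "delta_rot": [0, 0, 0], "gripper": 0}, {"linear": [0, 0, -0.2], "delta_rot": [0, 0, 0], "gripper": 0}, {"linear": [0, 0, -0.33], "delta_rot": [0, 0, 0], "gripper": 0}, {"linear": [0, 0, -0.46], "delta_rot": [0, 0, 0], "gripper": 0}, {"linear": [-0.12, 0, -0.58], "delta_rot": [0, 0, 0], "gripper": 0}, {"linear": [-0.24, 0, -0.7], "delta_rot": [0, 0, 0], "gripper": 0}, {"linear": [-0.36, 0, -0.78], "delta_rot": [0, 0, 0], "gripper": 0}, {"linear": [-0.46, 0, -0.8], "delta_rot": [0, 0, 0], "gripper": 0}, {"linear": [-0.46, 0, -0.8], "delta_rot": [0, 0, 0], "gripper": 0}, {"linear": [-0.46, 0, -0.8], "delta_rot": [0, 0, 0], "gripper": 0}]}}

```text
t: 16.45
eef_pos: [0.4301, 0.1746, 0.2997]
tcp_rot: [0.705, 0.709, 0.001, 0.0]
contact_force: [-0.1, 0.6, -0.2]
finger_gap: -0.0002
```

Run:
```python
from h import *
wshot('w14')
a=[]
for n in ('scene','side'):
    p,d=read_camera(n);save(n+'9',p)
    df=cv2.GaussianBlur(np.abs(p.astype(int)-np.load(n+'0_p.npy').astype(int)).sum(2).astype(np.float32),(5,5),0)
    a.append(np.clip(df*2,0,255).astype(np.uint8))
b=np.hstack(a);cv2.imwrite('pics/diff.png',cv2.resize(b,(800,300)))
```

```text
t 16.45 pos [0.4301 0.1746 0.2997] x [-0.005  1.     0.001] z [ 0.001  0.001 -1.   ] F [-0.12  0.55 -0.24] gap -0.0002
```

View pics/w14.png

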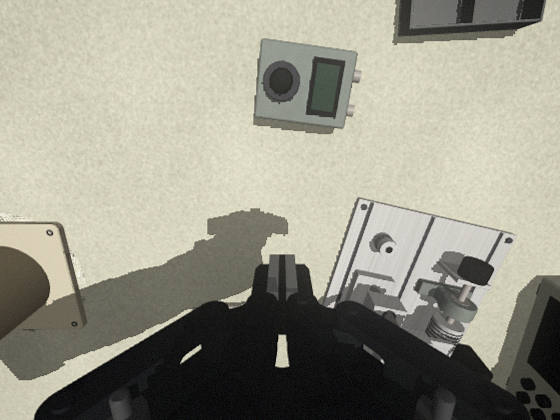

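View pics/side9.png

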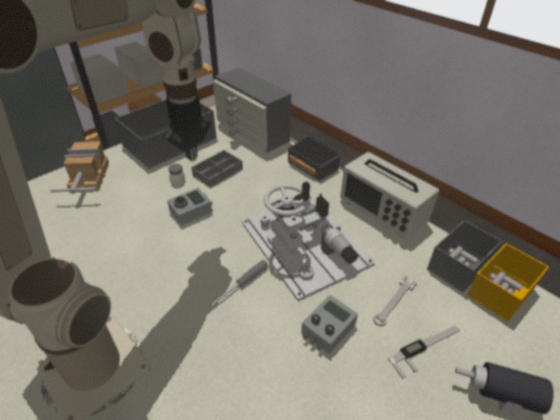

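View pics/diff.png

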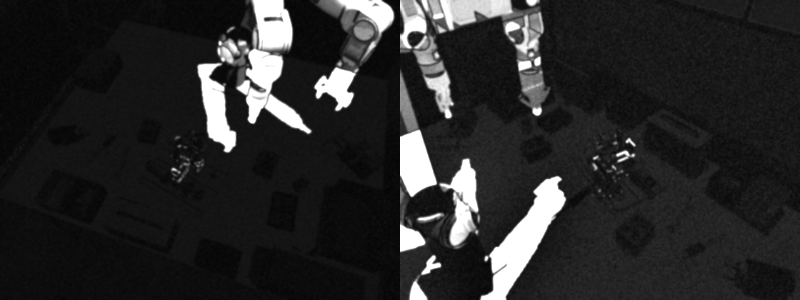

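```bash
python3 -c "
from rig import hand_in;print(hand_in())"
```

```text
the job is handed in; nothing more can be done
None
```

I turned the hand wheel one full turn clockwise and then pressed the store key fully down. The key was let up again and the job handed in at about t = 16.6 s; `hand_in()` gave no verdict. The grip was only pushed, with the shut fingers from behind, and never pinched.

- **Wheel:** from the same wrist view, the grip was at -59.6° at the start and -57.6° at the end, about 2° (0.04 rad) short of one turn. An earlier check, from the spoke angles with the fingers still at the grip, gave a difference of 0 to 1°. Both are well inside the 12.6° limit.
- **Key:** it bottomed out at about 24 N. On release, the force fell from 4.3 N to 1.3 N over about 4 mm and was gone within 6 to 7 mm, which fits a full 6 mm stroke and spring-back. My height estimate disagreed: the bottom came about 4 mm higher than the key height and finger length implied. I put this down to calibration or finger length, because the force profile fits.
- **Loose things and sensor:** before-and-after pictures from both fixed cameras differ only at the arm, its shadow and the rig itself. The sensor was never approached below the rim's level. The arm ended clear of everything with the contact force near zero.
- **Not measured:** I did not measure the 8 mm carriage rise directly; it follows from the wheel angle.

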